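# Test the key switch of a control box

### The arm

A 6-joint arm with a two-finger parallel gripper is mounted at the origin on the work surface. World frame = base frame: x ahead of the robot, y to its left, z up, the work surface at z = 0. Lengths are in m, angles in rad, forces in N, time in s.
With the tool pointing down it reaches from about 0.35 to 0.975 m from the base axis. Payload 4.9 kg.
Tool frame: the origin (TCP) lies at the very end of the fingers, on their centre line; the grasp point (between the pads) lies 19 mm behind it; z points along the fingers, y is the line along which they close (so a half turn about z gives the same grasp; the last joint's range is limited). The gripper opens to 85 mm and grips with 20 to 120 N. Pads are 22 mm wide; open, the fingers measure 114 mm over their backs; the gripper's body (76 mm by 85 mm) begins 54 mm behind the grasp point. The pads swing forward as they close: fully open they stand 13 mm farther back than shut.
Start: joints at [1.006, 0.053, 1.613, -0, 1.476, -0.119], TCP at [0.269, 0.564, 0.231] pointing down, gripper open.
Joint ranges: [-3.01, 3.01], [-1.01, 2.22], [0.06, 2.58], [-1.02, 4.17], [0.09, 2.62], [-3.14, 3.14]. Speed limits (rad/s): [2.57, 2.57, 3.14, 3.14, 3.14, 3.14].

### API

Orientations are given as a rotation vector (axis times angle).
In Python, from station import ctrl gives the robot as it stands.
- The arm moves only by the tool jog_arm, never from a script. Its argument "plan" is a list of rows, each a list of 7 numbers: the shift along the tool's x, y, z in units of 0.02 m (1.0 is 0.02 m), then the turn, a rotation vector about the tool's x, y, z in units of 45 degrees (1.0 is 45 degrees), then the opening, from -1 (shut) to 1 (fully open). A call has 1 to 8 rows; each row shifts and turns the commanded pose from where the row before left it, along the tool's axes as they then stand; what a row does not reach is not made up. A row lasts 1/10 s, in which the tool goes at most 50 mm and 8.59 degrees, less where a joint would pass 70% of its speed; a pose out of reach is approached as far as the arm can. A call with a number of a shift or a turn outside -1 to 1 is refused whole. A call with a gripper value outside its range is refused whole. The fingers move at their own pace and stop on an object; "grip_force" is the grip in N (left out, the last holds). Time passes only in rows, so rows that do not move let the fingers close. It gives the time, the measured TCP pose, the force, the opening and the grip force at its end, in the units of the state.
- ctrl.get_obs(): the state, without advancing time (a new reading comes with each control period).
- ctrl.get_image(name): name is "scene" or "top" or "wrist"; returns (picture, depth): 480x640x3 uint8, red, green, blue; 480x640 float32, m along the optical axis (not along the pixel's ray), 0 where there is no reading.
- ctrl.camera_info(name): a dict with "camera_matrix" (3x3 intrinsics, pixels), "rvec" (rotation vector, rad) and "tvec" (3), from world to camera coordinates, as OpenCV has them; the wrist camera has in their place "T_tool_cam" (4x4, takes a point from camera to tool coordinates, whose origin is the TCP and whose axes are the flange's). Camera axes: x right, y down, z forward; pixel columns grow to the right and rows downward; lengths in m; the calibration is good to about 2 mm. A picture is of the moment at which its call begins: read the wrist's pose just before it. camera_info takes no time and is no camera call.
- ctrl.finish_job(): hands the job in; it is judged then, once.
The state is a dict: "t": time; "q": joint angles; "dq": joint speeds; "effort": joint torques, N m; "tool_pos": TCP position; "tool_rot": TCP orientation; "contact_force": force on the tool from outside, world axes, zero at the start; "wrist_torque": the same for the moment, N m; "opening": finger opening in m; "grip_force": force on a finger pad.
Only numpy, scipy, OpenCV 4.12 (cv2) and the standard library are available. Lean on these libraries where they do the work, as an engineer would, in place of code of your own. Each camera call takes 0.05 s, during which the arm holds its last target. There are 200 camera calls.

### The job

Test the key lock of the grey control box: take the flat-bowed key from the foam tray, push it gently fully home into the lock, turn it clockwise (seen from above) all the way to its stop and all the way back to its home stop, then pull it out without forcing it. Stand the key back in the same slot of the foam tray, collar down on the foam, and let go; leave everything else as it lies.

Things in the scene. Friction and masses are not known exactly. Their poses are not given: they have to be found in the camera images.
- key: The steel key, the only piece in the foam tray with a flat bow. Origin: centre of the underside of its round collar (26 mm across, 4 mm thick); z up along the key. It starts upright in a slot, collar resting on the foam; 40 to 85 g. Half a turn about z makes no difference.
- key_grip (a point): Where to hold the key: 25 mm above its origin, in the flat bow, which is 8 mm thick (key x; grip across this), 24 mm wide (key y) and reaches from 4 to 40 mm above the origin. Axes as the key.
- key_tip (a point): Lower end of the key, 26 mm below its origin. Below the collar comes a round shank, 8 mm across, 10 mm long; then a flat blade 4 mm thick (key x), 16 mm wide (key y), from 10 to 24 mm below the origin; then a 2 mm nose, 3 x 14 mm. Axes as the key.
- foam: White foam tray, fixed, 75 (x) x 235 (y) x 34 mm high; origin at the centre of its underside. Three slots through it at y = -75, 0 and +75 mm, each 12 mm (x) by 22 mm (y); three steel pieces hang in them by their collars, in any order.
- case: Grey steel control box, fixed, 160 (x) x 130 (y) x 90 mm high; origin at the centre of its underside. On its top lies a steel lock plate 76 (x) x 60 (y) mm, 5 mm thick (upper face 95 mm above the bench), with the keyway in it. Keyway 6 mm (case x) by 19 mm (case y), opened to 10 x 10 mm at its middle for the shank; fully in, the key's collar lies on the plate.
- lock_mid (a point): Middle of the lock's slotted mounting, at the height of the plate's upper face; axes as the case. The lock (plate, keyway, plug together) is clamped up to 8 mm from here either way along case x, not measured: find it by sight or by feel. In case y it is exact. Its clamp holds 80 N. Turned, the blade is caught under the plate: it turns only within 4 mm of fully in, and comes out only when straight.
- plug (a joint): Angle of the lock's plug under the plate, rad: 0 = home stop, grows clockwise seen from above, other stop at 1.2. No spring, about 0.04 N m of friction. The key has some 0.12 rad of play in it either way: turn the key some 0.12 to 0.2 rad past an end for the plug to reach that stop, and straighten it again to take it out.
- round_tool: Steel piece in the foam tray with a round knob head (26 mm across) and a round shank; top 38 mm above its collar's underside (its origin). Leave it.
- tee_tool: Steel piece in the foam tray with a T handle (bar 44 mm long along y, 10 mm thick) and a square shank; top 35 mm above its collar's underside (its origin). Leave it.
- screwdriver: Screwdriver lying on the bench. Leave it.
- tape: Roll of paper tape, 56 mm across, 18 mm high, origin under its centre. Leave it.
- glue: White bottle, 36 mm across, 100 mm high, origin under its centre. Leave it.
- carton: Small cardboard box 80 x 60 x 45 mm, origin under its centre. Leave it.
- bracket: White plastic angle bracket, 50 x 30 x 36 mm high. Leave it.
There are look-alikes about, which are no part of the job. What is shaped like the key but black is not meant.

How it is judged:
On the way, in this order (a step that is already met when the one before it is completed fails the run):
1. the key is fully in the lock: collar within 3 mm of the lock plate, upright (z of key in the frame of lock_mid below 0.003 m and horizontal distance between key and lock_mid below 0.012 m and angle between key's own z axis and vertical below 0.12 rad), for 0.1 s.
2. with the key in, the plug is turned to its stop (past 1.14 rad) (horizontal distance between key and lock_mid below 0.012 m and angle between key's own z axis and vertical below 0.12 rad and value of joint plug above 1.14 rad), for 0.1 s.
3. with the key still in the lock, the plug is turned back home (below 0.06 rad) (z of key in the frame of lock_mid below 0.006 m and horizontal distance between key and lock_mid below 0.012 m and value of joint plug below 0.06 rad), for 0.1 s.
4. the key is drawn clear out of the lock (z of key in the frame of lock_mid above 0.03 m), for 0.05 s.
At the end, for the whole second after the job is handed in: The plug is home (below 0.08 rad), and the key stands at rest in the foam slot it came from: within 7 mm of its starting place, upright within 0.12 rad (value of joint plug below 0.08 rad and distance of key from where it was at the start of the episode below 0.007 m and angle between key's own z axis and vertical below 0.12 rad and linear speed of key below 0.02 m/s); the robot touches nothing.
It fails at once if the key is pressed, turned or pulled against the lock or box with more than 60 N (contact force between key and case above 60 N).
It fails at once if another thing is moved more than 25 mm (distance of any of round_tool, tee_tool, screwdriver, tape, glue, carton, bracket from where it was at the start of the episode above 0.025 m).
It also fails if it takes over 72 s, if anything falls off the work surface, if the arm or the gripper's body presses on something with over 40 N, if the wrist force passes 120 N, or if a joint passes its speed limit or range.

## Working session

There is one attempt and no reset: what is moved stays moved. The work goes in short steps, Python scripts to look and compute and a tool call to move; the robot and the scene stay as the last step left them, time stands still between calls to the robot, and variables do not carry over. Pictures are saved under pics/ and viewed, at most 10 in all, crops included, and the job is handed in when it is done.

Besides the shell and the picture viewer there is one more tool, called after "Request:" as a command line: name --pt "numbers of a row" for each row, then --argument value for the rest. jog_arm: Moves the arm, as the interface text tells. Shifts and turns lie within -1 to 1; 1 stands for 0.02 m of shift or 45 degrees of turn. Its arguments: {"type":"object","properties":{"plan":{"type":"array"},"grip_force":{"type":"number"}},"required":["plan"]}

```bash
mkdir -p pics; ls
cat > h.py <<'E'
import numpy as np, cv2
from station import ctrl
def save(n,im): cv2.imwrite(f'pics/{n}.png',cv2.cvtColor(im,cv2.COLOR_RGB2BGR))
def cam(name,obs=None):
    c=ctrl.camera_info(name);K=np.array(c['camera_matrix'])
    if 'rvec' in c:
        R=cv2.Rodrigues(np.array(c['rvec'],float))[0];t=np.array(c['tvec'],float).ravel()
        return K,R.T,-R.T@t
    T=np.array(c['T_tool_cam']);Rt=cv2.Rodrigues(np.array(obs['tool_rot'],float))[0]
    return K,Rt@T[:3,:3],Rt@T[:3,3]+np.array(obs['tool_pos'])
def onplane(cm,uv,z):
    K,R,o=cm
    uv=np.atleast_2d(np.array(uv,float));d=(R@np.linalg.inv(K)@np.c_[uv,np.ones(len(uv))].T).T
    return o+d*((z-o[2])/d[:,2])[:,None]
def proj(cm,p):
    K,R,o=cm;q=K@(R.T@(np.array(p,float)-o));return q[:2]/q[2]
def cloud(cm,D):
    K,R,o=cm;v,u=np.mgrid[:480,:640]
    r=np.stack([(u-K[0,2])/K[0,0],(v-K[1,2])/K[1,1],np.ones_like(u,float)],-1)*D[...,None]
    return r@R.T+o
E
python3 - <<'E'
from h import *
for n in('scene','top'):
    im,D=ctrl.get_image(n);save(n,im);np.savez(n,im=im,D=D)
    print(n,cam(n)[2])
o=ctrl.get_obs();print(o);im,D=ctrl.get_image('wrist');np.savez('wrist0',im=im,D=D)
print(ctrl.camera_info('wrist'))
E
```

```text
pics
scene [1.21341857 0.10664479 0.71136212]
top [ 0.40342459 -0.04222393  1.30506572]
{'t': 0.1, 'q': array([ 1.00600406e+00,  5.32965804e-02,  1.61414369e+00,  1.23296193e-05,
        1.47598734e+00, -1.18987540e-01]), 'dq': array([-0.00057891, -0.00094224, -0.00415382,  0.00151899, -0.00077428,
        0.00071977]), 'effort': array([ 6.04145316e-05, -3.94904029e+01, -3.71363676e+01, -1.39374406e-04,
        3.92893940e-03,  2.43982311e-05]), 'tool_pos': array([0.26918094, 0.56344877, 0.23019016]), 'tool_rot': array([-6.94346943e-01, -3.06325671e+00,  2.70852096e-03]), 'contact_force': array([ 0.05836316,  0.57428309, -0.06441704]), 'wrist_torque': array([-0.010436  , -0.03614498,  0.01057047]), 'grip_force': 0.0, 'opening': 0.08538049718826618}
{'camera_matrix': array([[413.3939962 ,   0.        , 319.2624319 ],
       [  0.        , 413.3939962 , 236.19338589],
       [  0.        ,   0.        ,   1.        ]]), 'T_tool_cam': array([[ 1.82376569e-03, -9.46173793e-01, -3.23653871e-01,
         8.30678851e-02],
       [ 9.99998045e-01,  1.97281524e-03, -1.32437651e-04,
         5.40727721e-04],
       [ 7.63818325e-04, -3.23652997e-01,  9.46175541e-01,
        -1.41787618e-01],
       [ 0.00000000e+00,  0.00000000e+00,  0.00000000e+00,
         1.00000000e+00]])}
```

View pics/top.png

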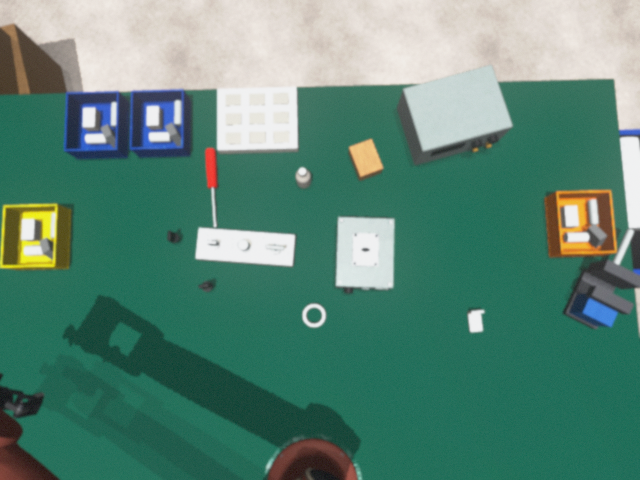

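View pics/scene.png

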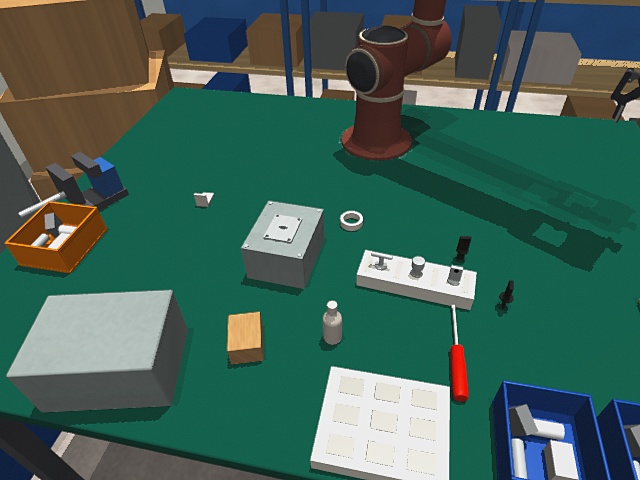

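Top view: foam tray at (245,247), with the key in its left slot (213,243), the knob at (244,245) and the tee at (276,248). The case is at (365,252) with its keyway near (365,250). The black look-alikes are at (174,237) and (207,286).

Run:
```python
from h import *
f=np.load('top.npz');im,D=f['im'],f['D'];cm=cam('top');P=cloud(cm,D)
def rect(m,z,name):
    n,l,s,c=cv2.connectedComponentsWithStats(m.astype(np.uint8))
    i=1+s[1:,4].argmax();pts=np.argwhere(l==i)[:,::-1]
    w=onplane(cm,pts,z)[:,:2].astype(np.float32)
    r=cv2.minAreaRect(w*1000);print(name,r,s[i,4]);return r
Z=P[...,2];x,y=P[...,0],P[...,1]
u,v=np.meshgrid(range(640),range(480))
win=lambda a,b,c,d:(u>a)&(u<b)&(v>c)&(v<d)
print('zmed foam',np.median(Z[255:260,215:280]),'case',np.median(Z[225:230,345:385]))
rect(win(185,305,220,275)&(abs(Z-.034)<.012),.034,'foam')
rect(win(325,405,205,300)&(abs(Z-.09)<.015),.09,'case')
rect(win(345,385,225,275)&(im.min(-1)>225),.095,'plate')
rect(win(355,378,240,260)&(im.max(-1)<120),.095,'keyhole')
m=win(200,228,235,252)&(Z>.055);rect(m,.075,'bow')
c=cv2.resize(im[200:300,180:410],None,fx=3.4,fy=3.4,interpolation=cv2.INTER_CUBIC);save('topz',c)
```

```text
zmed foam 0.03289594790296202 case 0.08855601628285681
foam ((564.8251342773438, 150.9990997314453), (235.68182373046875, 76.34247589111328), 84.51583862304688) 2775
case ((538.819091796875, -134.531005859375), (130.0589599609375, 160.5672149658203), 86.7609634399414) 3869
plate ((545.9241943359375, -135.09962463378906), (59.90957260131836, 74.35383605957031), 88.32530975341797) 751
keyhole ((544.6156005859375, -134.9961395263672), (4.596219062805176, 2.3156518936157227), 88.68893432617188) 4
bow ((571.7625122070312, 224.2591552734375), (23.73592185974121, 7.107402801513672), 88.6800765991211) 42
```

View pics/topz.png

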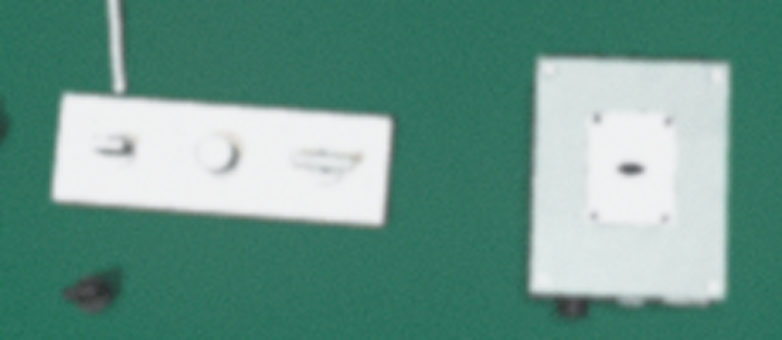

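Request:
jog_arm --pt "-1 0 0 0 0 0.19 1" --pt "-1 0 0 0 0 0.19 1" --pt "-1 0 0 0 0 0.19 1" --pt "-1 0 0 0 0 0.19 1" --pt "-1 0 0 0 0 0.19 1" --pt "-1 0 0 0 0 0.19 1" --pt "-1 0 0 0 0 0.19 1" --pt "-1 0 0 0 0 0.19 1"

```text
t: 0.95
tool_pos: [0.3552, 0.4387, 0.2308]
tool_rot: [2.303, 2.136, -0.001]
contact_force: [-0.3, -0.7, -0.5]
opening: 0.0855
grip_force: 0.0
```

```bash
cat >> h.py <<'E'
def togo(p,yaw_y):
    "shift (units) and turn (units) from the measured pose to TCP p with tool z down, tool y at yaw_y deg"
    o=ctrl.get_obs();R=cv2.Rodrigues(np.array(o['tool_rot'],float))[0]
    a=np.radians(yaw_y);y=np.array([np.cos(a),np.sin(a),0]);z=np.array([0,0,-1.]);G=np.c_[np.cross(y,z),y,z]
    print('t',round(o['t'],2),'pos',np.round(o['tool_pos'],4),'yawy',np.round(np.degrees(np.arctan2(R[1,1],R[0,1])),2),'F',np.round(o['contact_force'],1),'M',np.round(o['wrist_torque'],2),'open',np.round(o['opening'],4),'q6',np.round(o['q'][5],2))
    print('shift',np.round(R.T@(np.array(p)-o['tool_pos'])/.02,3),'turn',np.round(cv2.Rodrigues(R.T@G)[0].ravel()/np.radians(45),3))
E
python3 -c "
from h import *
togo([.572,.225,.16],-5.5)"
```

```text
t 0.95 pos [0.3552 0.4387 0.2308] yawy -4.31 F [-0.3 -0.7 -0.5] M [ 0.01  0.05 -0.04] open 0.0855 q6 0.83
shift [-9.836 11.614  3.541] turn [-0.001  0.001  0.026]
```

Request:
jog_arm --pt "-0.8 0.95 0.2 0 0 0 1" --pt "-0.8 0.95 0.2 0 0 0 1" --pt "-0.8 0.95 0.2 0 0 0 1" --pt "-0.8 0.95 0.2 0 0 0 1" --pt "-0.8 0.95 0.2 0 0 0 1" --pt "-0.8 0.95 0.2 0 0 0 1" --pt "-0.8 0.95 0.2 0 0 0 1" --pt "-0.8 0.95 0.2 0 0 0 1"

```text
t: 1.75
tool_pos: [0.4982, 0.3006, 0.1987]
tool_rot: [-2.296, -2.143, 0.001]
contact_force: [-0.3, 0.8, -0.4]
opening: 0.0852
grip_force: 0.0
```

Request:
jog_arm --pt "-0.8 0.95 0.4 0 0 0 1" --pt "-0.8 0.95 0.4 0 0 0 1" --pt "-0.8 0.95 0.4 0 0 0 1" --pt "-0.8 0.95 0.4 0 0 0 1" --pt "0 0 0 0 0 0 1" --pt "0 0 0 0 0 0 1" --pt "0 0 0 0 0 0 1"

```text
t: 2.45
tool_pos: [0.5688, 0.233, 0.1675]
tool_rot: [-2.296, -2.144, -0.0]
contact_force: [0.1, -0.0, 0.4]
opening: 0.0853
grip_force: 0.0
```

Run:
```python
from h import *
togo([.572,.225,.16],-5.5)
o=ctrl.get_obs();im,D=ctrl.get_image('wrist');save('w1',im);np.savez('w1',im=im,D=D,o=o)
cm=cam('wrist',o);P=cloud(cm,D);Z=P[...,2]
for z,lo,hi,n in((.074,.066,.08,'bowtop'),(.038,.0365,.045,'collar')):
    m=(Z>lo)&(Z<hi)&(abs(P[...,1]-.225)<.03)&(abs(P[...,0]-.572)<.03)
    pts=np.argwhere(m)[:,::-1];print(n,len(pts),P[m].mean(0) if len(pts) else 0,cv2.minAreaRect((onplane(cm,pts,z)[:,:2]*1000).astype(np.float32)))
```

```text
t 2.45 pos [0.5688 0.233  0.1675] yawy -3.91 F [ 0.1 -0.   0.4] M [0.02 0.02 0.05] open 0.0853 q6 0.34
shift [-0.39   0.187  0.374] turn [-0.    -0.     0.035]
bowtop 511 [0.5734285  0.22700075 0.07263836] ((573.4380493164062, 227.43701171875), (24.68523406982422, 7.956599712371826), 86.22708892822266)
collar 600 [0.5733422  0.22711838 0.03770622] ((573.5348510742188, 226.55197143554688), (24.288698196411133, 25.169282913208008), 89.99851989746094)
```

View pics/w1.png

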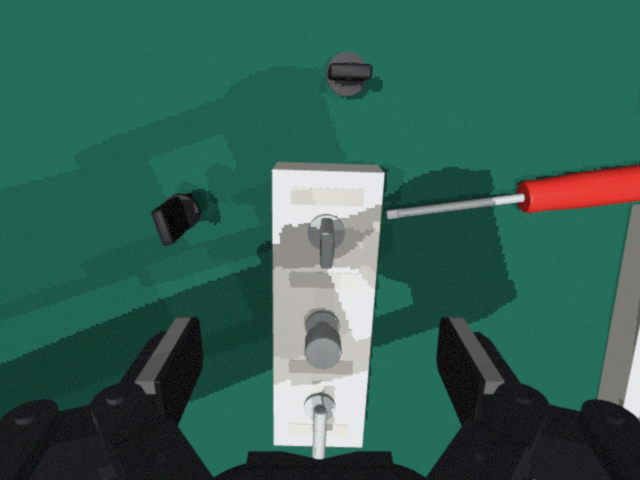

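Wrist view: the key's bow is at (327,240), the knob at (323,340) and the tee at (320,420). The bow is parallel to the pads. Next I line up over the key.

```bash
python3 -c "
from h import *
togo([.5734,.2272,.040],-3.9)
f=np.load('w1.npz',allow_pickle=True);cm=cam('wrist',f['o'].item());print(onplane(cm,[[390,213]],.004))
c=cloud(cm,f['D']);m=(abs(c[...,2]-.034)<.003)&(abs(c[...,0]-.565)<.06);m[:, :]&=(f['im'].min(-1)>60)
p=np.argwhere(m)[:,::-1];print(cv2.minAreaRect((onplane(cm,p,.034)[:,:2]*1000).astype(np.float32)))
"
```

```text
t 2.5 pos [0.5688 0.2332 0.1677] yawy -3.89 F [-0.7 -0.3 -0.3] M [ 0.02  0.03 -0.02] open 0.0855 q6 0.34
shift [-0.285  0.246  6.384] turn [ 0. -0.  0.]
[[0.62334034 0.2273882  0.004     ]]
((569.8564453125, 187.53440856933594), (308.0675048828125, 74.83832550048828), 84.45357513427734)
```

Request:
jog_arm --pt "-0.28 0.25 0.8 0 0 0 1" --pt "0 0 0.9 0 0 0 1" --pt "0 0 0.9 0 0 0 1" --pt "0 0 0.9 0 0 0 1" --pt "0 0 0.9 0 0 0 1" --pt "0 0 0.9 0 0 0 1" --pt "0 0 0.7 0 0 0 1" --pt "0 0 0.38 0 0 0 1"

```text
t: 3.3
tool_pos: [0.5725, 0.2263, 0.0374]
tool_rot: [-2.295, -2.143, 0.004]
contact_force: [0.1, 0.1, 0.2]
opening: 0.0854
grip_force: 0.0
```

Request:
jog_arm --pt "0 0 0 0 0 0 0" --pt "0 0 0 0 0 0 -0.5" --pt "0 0 0 0 0 0 -1" --pt "0 0 0 0 0 0 -1" --pt "0 0 0 0 0 0 -1" --pt "0 0 0 0 0 0 -1" --pt "0 0 0 0 0 0 -1" --pt "0 0 0 0 0 0 -1" --grip_force 50

```text
t: 4.1
tool_pos: [0.5744, 0.2267, 0.0405]
tool_rot: [2.296, 2.143, 0.002]
contact_force: [-0.1, -0.8, 3.8]
opening: 0.0074
grip_force: 49.0
```

```bash
python3 -c "
from h import *
togo([.5734,.2272,.040],-3.9)
"
```

```text
t 4.1 pos [0.5744 0.2267 0.0405] yawy -3.94 F [-0.1 -0.8  3.8] M [-0.01  0.06 -0.03] open 0.0074 q6 0.32
shift [ 0.023 -0.05   0.024] turn [ 0.001 -0.001 -0.001]
```

Request:
jog_arm --pt "0 0 -0.5 0 0 0 -1" --pt "0 0 -1 0 0 0 -1" --pt "0 0 -1 0 0 0 -1" --pt "0 0 -1 0 0 0 -1" --pt "0 0 -1 0 0 0 -1" --pt "0 0 -1 0 0 0 -1" --pt "0 0 -1 0 0 0 -1" --pt "0 0 -0.8 0 0 0 -1"

```text
t: 4.9
tool_pos: [0.5738, 0.2265, 0.1871]
tool_rot: [2.296, 2.144, 0.001]
contact_force: [-0.6, -0.7, -0.3]
opening: 0.0073
grip_force: 48.7
```

Request:
jog_arm --pt "-1 0 0 0 0 0 -1" --pt "-1 0 0 0 0 0 -1" --pt "-1 0 0 0 0 0 -1" --pt "-1 0 0 0 0 0 -1" --pt "-1 0 0 0 0 0 -1" --pt "-1 0 0 0 0 0 -1" --pt "-1 0 0 0 0 0 -1" --pt "-1 0 0 0 0 0 -1"

```text
t: 5.7
tool_pos: [0.5624, 0.0661, 0.1856]
tool_rot: [-2.296, -2.143, 0.001]
contact_force: [0.4, 0.3, -1.7]
opening: 0.0077
grip_force: 48.7
```

Request:
jog_arm --pt "-1 0 0 0 0 0 -1" --pt "-1 0 0 0 0 0 -1" --pt "-1 0 0 0 0 0 -1" --pt "-1 0 0 0 0 0 -1" --pt "-1 0 0 0 0 0 -1" --pt "-1 0 0 0 0 0 -1" --pt "-1 0 0 0 0 0 -1" --pt "-1 0 0 0 0 0 -1"

```text
t: 6.5
tool_pos: [0.5514, -0.0934, 0.1856]
tool_rot: [-2.296, -2.143, 0.001]
contact_force: [0.1, -0.1, -1.0]
opening: 0.0075
grip_force: 48.7
```

Request:
jog_arm --pt "-1 0 0 0 0 0 -1" --pt "-1 0 0 0 0 0 -1" --pt "-1 0 0 0 0 0 -1" --pt "-1 0 0 0 0 0 -1" --pt "0 0 0 0 0 0 -1" --pt "0 0 0 0 0 0 -1" --pt "0 0 0 0 0 0 -1" --pt "0 0 0 0 0 0 -1"

```text
t: 7.3
tool_pos: [0.5464, -0.1717, 0.1857]
tool_rot: [-2.295, -2.145, -0.0]
contact_force: [0.3, 0.1, -1.0]
opening: 0.0075
grip_force: 48.7
```

Run:
```python
from h import *
togo([.545,-.135,.17],-3.3)
o=ctrl.get_obs();im,D=ctrl.get_image('wrist');save('w2',im);np.savez('w2',im=im,D=D,o=o)
```

```text
t 7.3 pos [ 0.5464 -0.1717  0.1857] yawy -3.88 F [ 0.3  0.1 -1. ] M [ 0.01 -0.01 -0.04] open 0.0075 q6 -0.37
shift [ 1.825 -0.192  0.784] turn [-0.    -0.    -0.013]
```

View pics/w2.png

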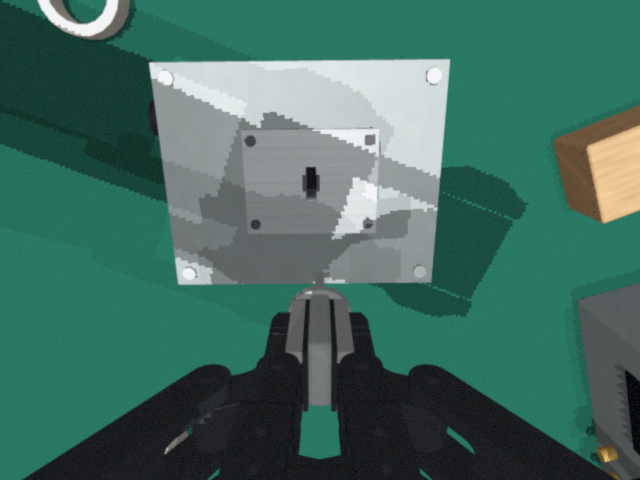

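Wrist view: the keyway is at (311,182) in the lock plate, and the key tip is at (319,278) below the fingers.

```bash
python3 - <<'E'
from h import *
f=np.load('w2.npz',allow_pickle=True);im,D,o=f['im'],f['D'],f['o'].item();cm=cam('wrist',o);P=cloud(cm,D);Z=P[...,2]
g=cv2.cvtColor(im,cv2.COLOR_RGB2GRAY)
print(g[182,298:326],g[160:206,311])
w=np.zeros_like(g);w[160:205,295:330]=1
for th in(60,90):
    pts=np.argwhere((g<th)&(w>0))[:,::-1];X=onplane(cm,pts,.095)[:,:2]*1000
    print(th,len(pts),(X.min(0)+X.max(0))/2,cv2.minAreaRect(X.astype(np.float32)))
def big(m,z,n):
    k,l,s,c=cv2.connectedComponentsWithStats(m.astype(np.uint8));i=1+s[1:,4].argmax()
    print(n,cv2.minAreaRect((onplane(cm,np.argwhere(l==i)[:,::-1],z)[:,:2]*1000).astype(np.float32)))
v=np.mgrid[:480,:640][0]
big((abs(Z-.0915)<.006)&(v<285),.09,'case')
big((Z>.0928)&(Z<.099)&(v<240),.095,'plate')
R=cv2.Rodrigues(np.array(o['tool_rot']))[0]
tip=np.array(o['tool_pos'])+R@[0,0,.0325];print('tip expect px',proj(cm,tip),tip)
col=np.array(o['tool_pos'])+R@[0,0,.0065];print('collar underside expect',proj(cm,col))
E
python3 -c "
import cv2
i=cv2.imread('pics/w2.png')[150:330,240:400];cv2.imwrite('pics/w2z.png',cv2.resize(i,None,fx=3.3,fy=3.3,interpolation=cv2.INTER_NEAREST))"
```

```text
[145 143 143 136 108  71  67  59  58  30  28  23  17  13  21  15  15  19
  43  67  67  95 136 141 142 143 144 144] [148 150 147 148 151 150 133  65  21  15  23  28  26  29   7  24  23  20
  22  27  17  27  13  20  16  25  17  19  30  39  44  39  41  39  47  54
  56  75  97 118 137 124 122 123 123 125]
60 287 [ 544.65458618 -134.8238049 ] ((544.896728515625, -134.91526794433594), (16.111677169799805, 7.436296463012695), 86.21598052978516)
90 404 [ 544.31091103 -134.89451655] ((544.3250732421875, -134.89041137695312), (17.266874313354492, 8.586541175842285), 86.16496276855469)
case ((539.3214111328125, -135.34048461914062), (129.68624877929688, 159.55203247070312), 86.77507781982422)
plate ((544.4744262695312, -135.5172119140625), (60.010597229003906, 75.75775146484375), 86.7624282836914)
tip expect px [318.1113699  285.06698688] [ 0.54634731 -0.17168027  0.15317455]
collar underside expect [317.99180341 313.0358034 ]
```

View pics/w2z.png

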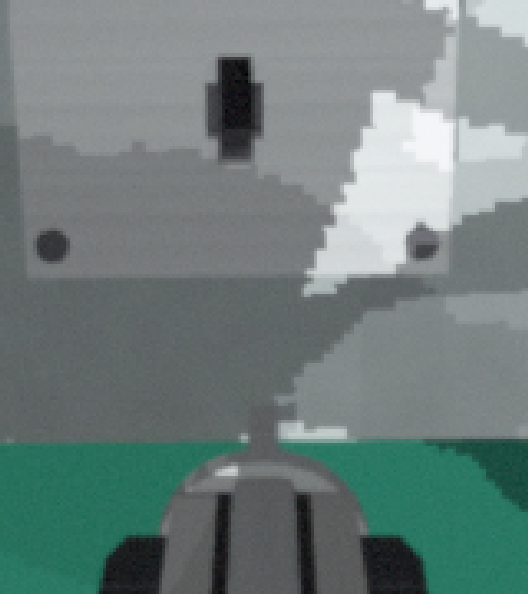

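Run:
```python
from h import *
f=np.load('w2.npz',allow_pickle=True);im,o=f['im'],f['o'].item();cm=cam('wrist',o)
R=cv2.Rodrigues(np.array(o['tool_rot']))[0];p=np.array(o['tool_pos'])
for n,q in dict(nose_far=[.007,0,.0325],blade_far=[.008,0,.0305],collar_far_top=[.013,0,.0025],collar_far_bot=[.013,0,.0065],coll_L=[0,-.013,.0025],coll_R=[0,.013,.0025]).items():
    print(n,np.round(proj(cm,p+R@np.array(q)),1), 'crop',np.round((proj(cm,p+R@np.array(q))-[240,150])*3.3))
togo([.5445,-.1355,.145],-3.2)
```

```text
nose_far [318.1 271.2] crop [258. 400.]
blade_far [318.1 271. ] crop [258. 399.]
collar_far_top [318.  288.3] crop [257. 457.]
collar_far_bot [318.  283.9] crop [257. 442.]
coll_L [285.1 318. ] crop [149. 555.]
coll_R [350.8 318.1] crop [366. 555.]
t 7.35 pos [ 0.5464 -0.1717  0.1857] yawy -3.88 F [ 0.9 -0.4 -0.6] M [-0.03  0.01 -0.02] open 0.0075 q6 -0.37
shift [ 1.8   -0.215  2.035] turn [-0.    -0.    -0.015]
```

Request:
jog_arm --pt "0.4 -0.24 0 0 0 -0.015 -1" --pt "0.4 0 0.3 0 0 0 -1" --pt "0.4 0 0.5 0 0 0 -1" --pt "0.4 0 0.7 0 0 0 -1" --pt "0.2 0 0.7 0 0 0 -1" --pt "0 0 0.15 0 0 0 -1" --pt "0 0 0 0 0 0 -1" --pt "0 0 0 0 0 0 -1"

```text
t: 8.15
tool_pos: [0.5439, -0.1366, 0.1389]
tool_rot: [2.284, 2.157, 0.0]
contact_force: [-0.7, -0.3, -0.9]
opening: 0.0076
grip_force: 48.7
```

Run:
```python
from h import *
togo([.5440,-.1355,.130],-3.2)
o=ctrl.get_obs();im,D=ctrl.get_image('wrist');np.savez('w3',im=im,D=D,o=o)
save('w3',cv2.resize(im[200:380,220:420],None,fx=3.2,fy=3.2,interpolation=cv2.INTER_NEAREST))
cm=cam('wrist',o)
for p in([.5445,-.1355,.095],[.5445,-.126,.095],[.5445,-.145,.095]): print((proj(cm,p)-[220,200])*3.2)
```

```text
t 8.15 pos [ 0.5439 -0.1366  0.1389] yawy -3.28 F [-0.7 -0.3 -0.9] M [-0.05  0.02 -0.02] open 0.0076 q6 -0.32
shift [0.054 0.001 0.444] turn [ 0.     0.    -0.002]
[317.39095796 233.1867878 ]
[313.89162185 175.42895894]
[320.78562443 289.21700566]
```

View pics/w3.png

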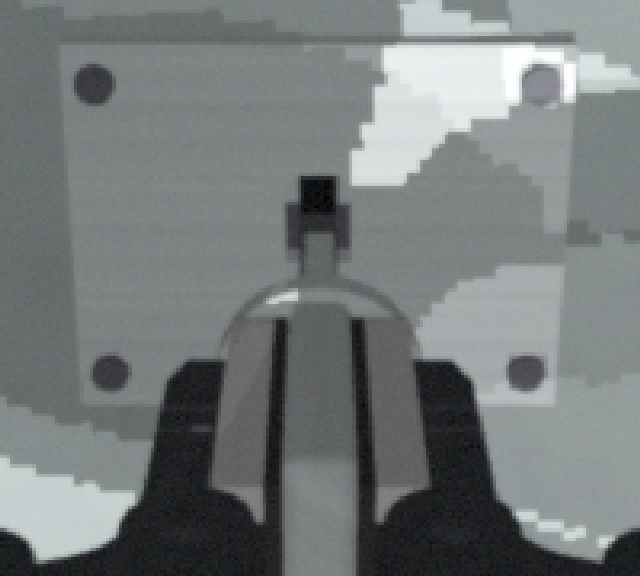

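The key blade, crop (319,250), lines up with the keyway, crop (318,195). I lower it slowly.

Request:
jog_arm --pt "0.05 0 0.2 0 0 0 -1" --pt "0 0 0.2 0 0 0 -1" --pt "0 0 0.1 0 0 0 -1" --pt "0 0 0.1 0 0 0 -1" --pt "0 0 0.1 0 0 0 -1" --pt "0 0 0.05 0 0 0 -1" --pt "0 0 0.05 0 0 0 -1" --pt "0 0 0 0 0 0 -1"

```text
t: 9.0
tool_pos: [0.5437, -0.1353, 0.1226]
tool_rot: [-2.284, -2.157, 0.0]
contact_force: [-1.2, 0.4, 0.5]
opening: 0.0075
grip_force: 48.7
```

Request:
jog_arm --pt "0 0 0.1 0 0 0 -1" --pt "0 0 0.1 0 0 0 -1" --pt "0 0 0.1 0 0 0 -1" --pt "0 0 0.1 0 0 0 -1" --pt "0 0 0.1 0 0 0 -1" --pt "0 0 0.1 0 0 0 -1" --pt "0 0 0.1 0 0 0 -1" --pt "0 0 0 0 0 0 -1"

```text
t: 9.8
tool_pos: [0.5435, -0.1352, 0.1083]
tool_rot: [-2.283, -2.157, 0.0]
contact_force: [0.1, -0.4, -0.1]
opening: 0.0072
grip_force: 48.7
```

```bash
python3 -c "
from h import *
togo([.5440,-.1355,.1015],-3.2)"
```

```text
t 9.8 pos [ 0.5435 -0.1352  0.1083] yawy -3.27 F [ 0.1 -0.4 -0.1] M [-0.03 -0.02 -0.02] open 0.0072 q6 -0.32
shift [-0.014  0.027  0.338] turn [-0.001 -0.    -0.002]
```

Request:
jog_arm --pt "0 0 0.1 0 0 0 -1" --pt "0 0 0.1 0 0 0 -1" --pt "0 0 0.05 0 0 0 -1" --pt "0 0 0.03 0 0 0 -1" --pt "0 0 0.02 0 0 0 -1" --pt "0 0 0 0 0 0 -1"

```text
t: 10.4
tool_pos: [0.5437, -0.1353, 0.1027]
tool_rot: [2.284, 2.157, -0.0]
contact_force: [0.6, 0.6, -0.2]
opening: 0.0074
grip_force: 48.7
```

Request:
jog_arm --pt "0 0 0.03 0 0 0 -1" --pt "0 0 0 0 0 0 -1"

```text
t: 10.6
tool_pos: [0.5437, -0.1353, 0.1021]
tool_rot: [2.284, 2.157, 0.0]
contact_force: [0.0, -0.1, 0.5]
opening: 0.0076
grip_force: 48.7
```

Keep going until light contact is felt.

Request:
jog_arm --pt "0 0 0.03 0 0 0 -1" --pt "0 0 0 0 0 0 -1"

```text
t: 10.8
tool_pos: [0.5438, -0.1353, 0.1015]
tool_rot: [2.284, 2.157, 0.0]
contact_force: [0.2, 0.6, -1.2]
opening: 0.0077
grip_force: 48.7
```

Request:
jog_arm --pt "0 0 0.03 0 0 0 -1" --pt "0 0 0 0 0 0 -1"

```text
t: 11.0
tool_pos: [0.5438, -0.1353, 0.1015]
tool_rot: [-2.284, -2.157, 0.0]
contact_force: [-2.0, 0.9, 4.3]
opening: 0.0072
grip_force: 49.2
```

Request:
jog_arm --pt "0 0 -0.02 0 0 0.05 -1" --pt "0 0 0 0 0 0.05 -1" --pt "0 0 0 0 0 0.05 -1" --pt "0 0 0 0 0 0.05 -1" --pt "0 0 0 0 0 0.05 -1" --pt "0 0 0 0 0 0.05 -1" --pt "0 0 0 0 0 0.05 -1" --pt "0 0 0 0 0 0 -1"

```text
t: 11.8
tool_pos: [0.544, -0.1354, 0.1014]
tool_rot: [2.557, 1.824, 0.001]
contact_force: [0.6, 0.6, 0.5]
opening: 0.0074
grip_force: 48.8
```

```bash
python3 -c "
from h import *
togo([.5440,-.1355,.1015],-3.2)"
```

```text
t 11.8 pos [ 0.544  -0.1354  0.1014] yawy -19.01 F [0.6 0.6 0.5] M [-0.07 -0.03  0.04] open 0.0074 q6 -0.04
shift [-0.004  0.001 -0.003] turn [ 0.001  0.    -0.351]
```

Request:
jog_arm --pt "0 0 0 0 0 0.09 -1" --pt "0 0 0 0 0 0.09 -1" --pt "0 0 0 0 0 0.09 -1" --pt "0 0 0 0 0 0.09 -1" --pt "0 0 0 0 0 0.09 -1" --pt "0 0 0 0 0 0.09 -1" --pt "0 0 0 0 0 0.09 -1" --pt "0 0 0 0 0 0.09 -1"

```text
t: 12.6
tool_pos: [0.5441, -0.1356, 0.1015]
tool_rot: [2.965, 1.035, 0.001]
contact_force: [1.1, -0.6, 0.4]
opening: 0.0073
grip_force: 48.7
```

Request:
jog_arm --pt "0 0 0 0 0 0.08 -1" --pt "0 0 0 0 0 0.08 -1" --pt "0 0 0 0 0 0.08 -1" --pt "0 0 0 0 0 0.08 -1" --pt "0 0 0 0 0 0.08 -1" --pt "0 0 0 0 0 0.05 -1" --pt "0 0 0 0 0 0 -1"

```text
t: 13.3
tool_pos: [0.5441, -0.1357, 0.1015]
tool_rot: [3.1, 0.502, 0.001]
contact_force: [1.0, -1.5, 0.5]
opening: 0.0071
grip_force: 48.7
```

```bash
python3 -c "
from h import *
togo([.5440,-.1355,.1015],-3.2)"
```

```text
t 13.3 pos [ 0.5441 -0.1357  0.1015] yawy -71.62 F [ 1.  -1.5  0.5] M [-0.24 -0.11 -0.  ] open 0.0071 q6 0.87
shift [-0.001 -0.009 -0.002] turn [ 0.002  0.    -1.521]
```

Request:
jog_arm --pt "0 0 0 0 0 0.05 -1" --pt "0 0 0 0 0 0.05 -1" --pt "0 0 0 0 0 0.05 -1" --pt "0 0 0 0 0 0.03 -1" --pt "0 0 0 0 0 0 -1"

```text
t: 13.8
tool_pos: [0.544, -0.1357, 0.1015]
tool_rot: [3.128, 0.281, 0.001]
contact_force: [0.5, -2.7, -0.2]
opening: 0.0073
grip_force: 48.7
```

```bash
python3 -c "
from h import *
togo([.5440,-.1355,.1015],-3.2)"
```

```text
t 13.8 pos [ 0.544  -0.1357  0.1015] yawy -79.72 F [ 0.5 -2.7 -0.2] M [-0.46 -0.23  0.03] open 0.0073 q6 1.01
shift [-0.    -0.008 -0.002] turn [ 0.002  0.    -1.7  ]
```

Request:
jog_arm --pt "0 0 0 0 0 0.03 -1" --pt "0 0 0 0 0 0.03 -1" --pt "0 0 0 0 0 0 -1"

```text
t: 14.1
tool_pos: [0.544, -0.1357, 0.1015]
tool_rot: [3.134, 0.206, 0.001]
contact_force: [1.1, -3.5, 0.1]
opening: 0.0076
grip_force: 48.7
```

```bash
python3 -c "
from h import *
togo([.5440,-.1355,.1015],-3.2);print(ctrl.get_obs()['effort'])"
```

```text
t 14.1 pos [ 0.544  -0.1357  0.1015] yawy -82.48 F [ 1.1 -3.5  0.1] M [-0.65 -0.26  0.15] open 0.0076 q6 1.06
shift [ 0.    -0.008 -0.   ] turn [ 0.002  0.    -1.762]
[  1.4903548  -34.30831432 -32.38733768   0.75452596   0.82801312
   0.22308652]
```

Request:
jog_arm --pt "0 0 0 0 0 0.03 -1" --pt "0 0 0 0 0 0.02 -1" --pt "0 0 0 0 0 0 -1" --pt "0 0 0 0 0 0 -1"

```text
t: 14.5
tool_pos: [0.544, -0.1356, 0.1015]
tool_rot: [3.137, 0.145, 0.001]
contact_force: [2.1, -4.5, -1.0]
opening: 0.0075
grip_force: 48.8
```

```bash
python3 -c "
from h import *
togo([.5440,-.1355,.1015],-3.2);print(ctrl.get_obs()['effort'])"
```

```text
t 14.5 pos [ 0.544  -0.1356  0.1015] yawy -84.7 F [ 2.1 -4.5 -1. ] M [-0.83 -0.41  0.27] open 0.0075 q6 1.1
shift [-0.    -0.007  0.001] turn [ 0.002  0.    -1.811]
[  1.95188798 -34.2207098  -31.88932657   1.08142018   1.11390755
   0.28552783]
```

Request:
jog_arm --pt "0 0 0 0 0 -0.06 -1" --pt "0 0 0 0 0 -0.09 -1" --pt "0 0 0 0 0 -0.09 -1" --pt "0 0 0 0 0 -0.09 -1" --pt "0 0 0 0 0 -0.09 -1" --pt "0 0 0 0 0 -0.09 -1" --pt "0 0 0 0 0 -0.09 -1" --pt "0 0 0 0 0 -0.09 -1"

```text
t: 15.3
tool_pos: [0.5442, -0.1351, 0.1015]
tool_rot: [-2.984, -0.982, -0.002]
contact_force: [2.5, -3.7, -0.1]
opening: 0.0072
grip_force: 48.8
```

Request:
jog_arm --pt "0 0 0 0 0 -0.09 -1" --pt "0 0 0 0 0 -0.09 -1" --pt "0 0 0 0 0 -0.09 -1" --pt "0 0 0 0 0 -0.09 -1" --pt "0 0 0 0 0 -0.09 -1" --pt "0 0 0 0 0 -0.09 -1" --pt "0 0 0 0 0 -0.09 -1" --pt "0 0 0 0 0 -0.09 -1"

```text
t: 16.1
tool_pos: [0.5439, -0.1348, 0.1015]
tool_rot: [-2.591, -1.776, -0.001]
contact_force: [1.5, -1.5, 0.5]
opening: 0.0066
grip_force: 49.0
```

Request:
jog_arm --pt "0 0 0 0 0 -0.09 -1" --pt "0 0 0 0 0 -0.09 -1" --pt "0 0 0 0 0 -0.09 -1" --pt "0 0 0 0 0 -0.09 -1" --pt "0 0 0 0 0 -0.09 -1" --pt "0 0 0 0 0 -0.06 -1" --pt "0 0 0 0 0 -0.04 -1" --pt "0 0 0 0 0 0 -1"

```text
t: 16.9
tool_pos: [0.5437, -0.1349, 0.1015]
tool_rot: [-2.153, -2.287, -0.001]
contact_force: [1.1, -1.9, 1.5]
opening: 0.0072
grip_force: 49.1
```

```bash
python3 -c "
from h import *
togo([.5440,-.1355,.1015],-3.2);print(ctrl.get_obs()['effort'])"
```

```text
t 16.9 pos [ 0.5437 -0.1349  0.1015] yawy 3.44 F [ 1.1 -1.9  1.5] M [-0.33 -0.13  0.  ] open 0.0072 q6 -0.44
shift [-0.032  0.016 -0.002] turn [-0.    -0.001  0.148]
[  0.84172865 -33.43790889 -32.2339797    0.37540695   0.36108074
  -0.16009079]
```

Request:
jog_arm --pt "0 0 0 0 0 -0.04 -1" --pt "0 0 0 0 0 -0.04 -1" --pt "0 0 0 0 0 -0.03 -1" --pt "0 0 0 0 0 0 -1"

```text
t: 17.3
tool_pos: [0.5436, -0.1349, 0.1015]
tool_rot: [-2.052, -2.377, -0.001]
contact_force: [-0.6, -1.0, 3.0]
opening: 0.0073
grip_force: 49.3
```

```bash
python3 -c "
from h import *
togo([.5440,-.1355,.1015],-3.2);print(ctrl.get_obs()['effort'])"
```

```text
t 17.3 pos [ 0.5436 -0.1349  0.1015] yawy 8.39 F [-0.6 -1.   3. ] M [-0.2   0.06 -0.12] open 0.0073 q6 -0.52
shift [-0.03   0.015 -0.002] turn [-0.    -0.001  0.257]
[  0.67482674 -32.93703318 -32.22808957   0.1948308    0.03784732
  -0.28713813]
```

Request:
jog_arm --pt "0 0 0 0 0 -0.03 -1" --pt "0 0 0 0 0 -0.02 -1" --pt "0 0 0 0 0 0 -1" --pt "0 0 0 0 0 0 -1"

```text
t: 17.7
tool_pos: [0.5436, -0.135, 0.1015]
tool_rot: [-2.005, -2.418, -0.0]
contact_force: [-2.5, 1.0, 5.4]
opening: 0.0076
grip_force: 49.7
```

```bash
python3 -c "
from h import *
togo([.5440,-.1355,.1015],-3.2);print(ctrl.get_obs()['effort'])"
```

```text
t 17.7 pos [ 0.5436 -0.135   0.1015] yawy 10.67 F [-2.5  1.   5.4] M [ 0.09  0.32 -0.38] open 0.0076 q6 -0.56
shift [-0.029  0.014 -0.002] turn [-0.    -0.001  0.308]
[  0.20204689 -32.05349207 -32.17799664  -0.10746909  -0.51011223
  -0.3681713 ]
```

Request:
jog_arm --pt "0 0 0 0 0 0.08 -1" --pt "0 0 0 0 0 0.08 -1" --pt "0 0 0 0 0 0.07 -1" --pt "0 0 0 0 0 0.06 -1" --pt "0 0 0 0 0 0 -1" --pt "0 0 0 0 0 0 -1"

```text
t: 18.3
tool_pos: [0.544, -0.1351, 0.1014]
tool_rot: [2.265, 2.176, 0.001]
contact_force: [0.6, 0.1, 4.4]
opening: 0.0076
grip_force: 49.4
```

Request:
jog_arm --pt "0 0 -0.1 0 0 0 -1" --pt "0 0 -0.1 0 0 0 -1" --pt "0 0 -0.05 0 0 0 -1" --pt "0 0 0 0 0 0 -1"

```text
t: 18.7
tool_pos: [0.5435, -0.1352, 0.106]
tool_rot: [-2.266, -2.175, 0.001]
contact_force: [-0.2, 0.4, -1.0]
opening: 0.0075
grip_force: 48.7
```

```bash
python3 -c "
from h import *
togo([.5440,-.1355,.1015],-3.2)"
```

```text
t 18.7 pos [ 0.5435 -0.1352  0.106 ] yawy -2.36 F [-0.2  0.4 -1. ] M [0.   0.03 0.02] open 0.0075 q6 -0.34
shift [-0.013  0.027  0.226] turn [-0.001 -0.     0.019]
```

Request:
jog_arm --pt "0 0 -0.1 0 0 0 -1" --pt "0 0 -0.1 0 0 0 -1" --pt "0 0 -0.1 0 0 0 -1" --pt "0 0 0 0 0 0 -1"

```text
t: 19.1
tool_pos: [0.544, -0.1354, 0.1128]
tool_rot: [2.266, 2.175, 0.001]
contact_force: [0.2, 0.0, -0.7]
opening: 0.0075
grip_force: 48.7
```

Request:
jog_arm --pt "0 0 -0.1 0 0 0 -1" --pt "0 0 -0.1 0 0 0 -1" --pt "0 0 -0.1 0 0 0 -1" --pt "0 0 -0.1 0 0 0 -1" --pt "0 0 -0.2 0 0 0 -1" --pt "0 0 -0.2 0 0 0 -1" --pt "0 0 -0.2 0 0 0 -1"

```text
t: 19.8
tool_pos: [0.5438, -0.1353, 0.1328]
tool_rot: [2.267, 2.175, 0.0]
contact_force: [-0.1, -0.4, 0.0]
opening: 0.0076
grip_force: 48.7
```

Request:
jog_arm --pt "0 0 -0.8 0 0 0.035 -1" --pt "0 0 -1 0 0 0 -1" --pt "0 0 -1 0 0 0 -1" --pt "0.5 0 0 0 0 0 -1" --pt "1 0 0 0 0 0 -1" --pt "1 0 0 0 0 0 -1" --pt "1 0 0 0 0 0 -1" --pt "1 0 0 0 0 0 -1"

```text
t: 20.6
tool_pos: [0.5495, -0.044, 0.1877]
tool_rot: [-2.296, -2.143, 0.0]
contact_force: [0.7, 0.3, -0.9]
opening: 0.0072
grip_force: 48.8
```

Request:
jog_arm --pt "1 0 0 0 0 0 -1" --pt "1 0 0 0 0 0 -1" --pt "1 0 0 0 0 0 -1" --pt "1 0 0 0 0 0 -1" --pt "1 0 0 0 0 0 -1" --pt "1 0 0 0 0 0 -1" --pt "1 0 0 0 0 0 -1" --pt "1 0 0 0 0 0 -1"

```text
t: 21.4
tool_pos: [0.5603, 0.1156, 0.1877]
tool_rot: [-2.296, -2.143, 0.001]
contact_force: [-0.4, -0.4, -1.4]
opening: 0.0074
grip_force: 48.8
```

Request:
jog_arm --pt "1 0 0 0 0 0 -1" --pt "1 0 0 0 0 0 -1" --pt "1 0 0 0 0 0 -1" --pt "0.5 0 0 0 0 0 -1" --pt "0 0 0 0 0 0 -1" --pt "0 0 0 0 0 0 -1"

```text
t: 22.0
tool_pos: [0.5655, 0.1838, 0.188]
tool_rot: [2.296, 2.144, -0.001]
contact_force: [1.3, -0.2, -0.5]
opening: 0.0069
grip_force: 48.8
```

Run:
```python
from h import *
togo([.5744,.2267,.090],-3.9)
```

```text
t 22.0 pos [0.5655 0.1838 0.188 ] yawy -3.94 F [ 1.3 -0.2 -0.5] M [ 0.02 -0.01 -0.01] open 0.0069 q6 0.26
shift [2.175 0.301 4.898] turn [-0.001  0.001 -0.001]
```

Run:
```python
from h import *
o=ctrl.get_obs();im,D=ctrl.get_image('wrist');cm=cam('wrist',o)
save('w4',cv2.resize(im[120:340,220:420],None,fx=2.7,fy=2.7,interpolation=cv2.INTER_NEAREST))
R=cv2.Rodrigues(np.array(o['tool_rot']))[0];p=np.array(o['tool_pos'])
c=lambda q:np.round((proj(cm,q)-[220,120])*2.7)
print('slot exp',c([.5738,.2269,.034]),'nose far exp',c(p+R@[.007,0,.0325]))
a=np.radians(-5.5);C=np.array([[np.cos(a),-np.sin(a)],[np.sin(a),np.cos(a)]])
for s in([-6,-11],[6,-11],[6,11],[-6,11]): print(c([*(np.array([.5738,.2269])+C@np.array(s)/1000),.034]))
```

```text
slot exp [287.  93.] nose far exp [265. 408.]
[263. 134.]
[308. 135.]
[311.  51.]
[265.  49.]
```

View pics/w4.png

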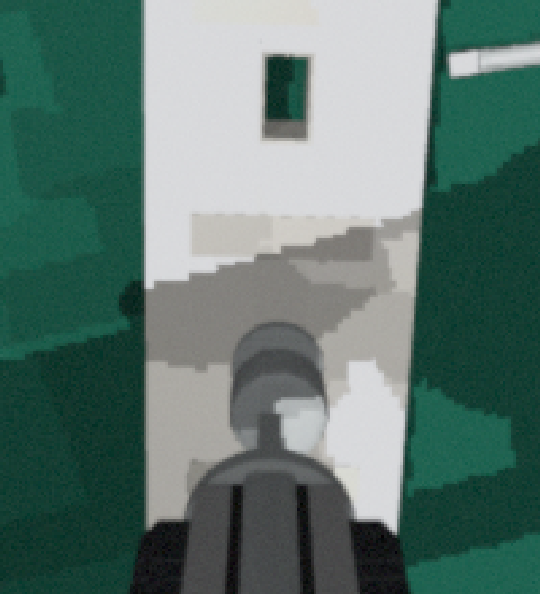

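The slot is at crop (287,97) and the nose at crop (269,412). Both are within 1–2 px of the expected positions, so I return to the recorded grasp pose.

Request:
jog_arm --pt "0.5 0.15 0 0 0 0 -1" --pt "0.8 0.15 0 0 0 0 -1" --pt "0.6 0 0.3 0 0 0 -1" --pt "0.26 0 0.9 0 0 0 -1" --pt "0 0 1 0 0 0 -1" --pt "0 0 1 0 0 0 -1" --pt "0 0 0.9 0 0 0 -1" --pt "0 0 0.5 0 0 0 -1"

```text
t: 22.85
tool_pos: [0.5726, 0.2265, 0.0924]
tool_rot: [-2.294, -2.143, 0.007]
contact_force: [0.0, -0.1, -0.9]
opening: 0.0072
grip_force: 48.8
```

Request:
jog_arm --pt "0 0 0 0 0 0 -1" --pt "0 0 0 0 0 0 -1"

```text
t: 23.05
tool_pos: [0.5747, 0.2268, 0.0962]
tool_rot: [-2.296, -2.144, 0.0]
contact_force: [0.6, -0.0, 0.2]
opening: 0.0076
grip_force: 48.8
```

Run:
```python
from h import *
togo([.5744,.2267,.0405],-3.9)
```

```text
t 23.05 pos [0.5747 0.2268 0.0962] yawy -3.93 F [ 0.6 -0.   0.2] M [-0.02 -0.01  0.04] open 0.0076 q6 0.32
shift [-0.005 -0.015  2.783] turn [-0.     0.    -0.001]
```

Request:
jog_arm --pt "0 -0.02 0.5 0 0 0 -1" --pt "0 0 0.5 0 0 0 -1" --pt "0 0 0.3 0 0 0 -1" --pt "0 0 0.2 0 0 0 -1" --pt "0 0 0.2 0 0 0 -1" --pt "0 0 0.2 0 0 0 -1" --pt "0 0 0.2 0 0 0 -1" --pt "0 0 0 0 0 0 -1"

```text
t: 23.85
tool_pos: [0.5739, 0.2266, 0.0536]
tool_rot: [-2.296, -2.143, 0.002]
contact_force: [-0.2, -0.1, -1.4]
opening: 0.0073
grip_force: 48.8
```

Request:
jog_arm --pt "0 0 0.2 0 0 0 -1" --pt "0 0 0.2 0 0 0 -1" --pt "0 0 0.15 0 0 0 -1" --pt "0 0 0.05 0 0 0 -1" --pt "0 0 0.03 0 0 0 -1" --pt "0 0 0 0 0 0 -1"

```text
t: 24.45
tool_pos: [0.5743, 0.2267, 0.0417]
tool_rot: [-2.296, -2.144, 0.0]
contact_force: [0.0, 0.3, -0.9]
opening: 0.0072
grip_force: 48.8
```

Request:
jog_arm --pt "0 0 0.03 0 0 0 -1" --pt "0 0 0.03 0 0 0 -1" --pt "0 0 0 0 0 0 -1"

```text
t: 24.75
tool_pos: [0.5743, 0.2267, 0.0405]
tool_rot: [2.296, 2.144, 0.0]
contact_force: [0.1, -0.6, 0.2]
opening: 0.0071
grip_force: 48.8
```

Request:
jog_arm --pt "0 0 0.01 0 0 0 -1" --pt "0 0 0 0 0 0 -0.7" --pt "0 0 0 0 0 0 -0.5" --pt "0 0 0 0 0 0 0" --pt "0 0 0 0 0 0 0.5" --pt "0 0 0 0 0 0 1" --pt "0 0 0 0 0 0 1" --pt "0 0 0 0 0 0 1"

```text
t: 25.55
tool_pos: [0.5743, 0.2267, 0.0403]
tool_rot: [2.297, 2.144, -0.0]
contact_force: [0.2, 0.3, 0.4]
opening: 0.0855
grip_force: 0.0
```

Request:
jog_arm --pt "0 0 -0.3 0 0 0 1" --pt "0 0 -0.8 0 0 0 1" --pt "0 0 -1 0 0 0 1" --pt "0 0 -1 0 0 0 1" --pt "0 0 -1 0 0 0 1" --pt "0 0 -1 0 0 0 1" --pt "0 0 -1 0 0 0 1" --pt "0 0 0 0 0 0 1"

```text
t: 26.35
tool_pos: [0.5768, 0.2274, 0.1679]
tool_rot: [2.293, 2.141, 0.012]
contact_force: [-0.4, -0.4, 0.7]
opening: 0.0852
grip_force: 0.0
```

Request:
jog_arm --pt "0 0 0 0 0 0 1" --pt "0 0 0 0 0 0 1"

```text
t: 26.55
tool_pos: [0.5736, 0.2265, 0.1612]
tool_rot: [-2.296, -2.143, 0.002]
contact_force: [-1.0, -0.1, -0.0]
opening: 0.0855
grip_force: 0.0
```

Run:
```python
from h import *
togo([.5688,.233,.1675],-3.9)
o=ctrl.get_obs();im,D=ctrl.get_image('wrist');save('w5',im)
cm=cam('wrist',o);P=cloud(cm,D);Z=P[...,2]
for z,lo,hi,n in((.074,.066,.08,'bowtop'),(.038,.0365,.045,'collar')):
    m=(Z>lo)&(Z<hi)&(abs(P[...,1]-.225)<.03)&(abs(P[...,0]-.572)<.03)
    pts=np.argwhere(m)[:,::-1];print(n,len(pts),P[m].mean(0),cv2.minAreaRect((onplane(cm,pts,z)[:,:2]*1000).astype(np.float32)))
```

```text
t 26.55 pos [0.5736 0.2265 0.1612] yawy -3.94 F [-1.  -0.1 -0. ] M [ 0.02  0.03 -0.01] open 0.0855 q6 0.32
shift [ 0.307 -0.261 -0.314] turn [-0.002  0.001 -0.001]
bowtop 546 [0.575053   0.22692485 0.07269898] ((575.0885009765625, 227.1927947998047), (25.044597625732422, 8.284613609313965), 86.17949676513672)
collar 635 [0.57514755 0.22725879 0.03774298] ((575.1311645507812, 226.37081909179688), (23.949533462524414, 25.592117309570312), 86.18209838867188)
```

View pics/w5.png

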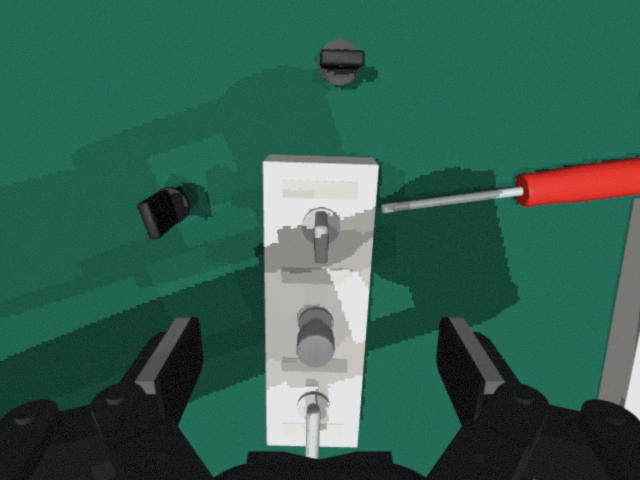

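The key stands upright in its slot at (321,235), within 2 mm of its start. The collar is on the foam and the gripper is clear.

```bash
python3 -c "
from station import ctrl
print(ctrl.finish_job())"
```

```text
the job is handed in; nothing more can be done
None
```

The job is handed in, with no verdict returned: the key went fully home, I felt both lock stops, it came out without force, and it stands in its own slot within about 2 mm of where it started, at about 26.6 s on the robot's clock.

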